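# Hold a spark plug home in the sprung seat gauge

### The job

Take the one big spark plug out of the little black tray with four plugs and put it, threaded end down, into the bore of the seat gauge. Push it straight down against the sprung plunger until its flange sits flat on the top of the gauge block, firmly but without ramming it, and finish while still holding it pressed home there. Leave the small plugs standing in the tray and do not disturb the bundle of cartons.

Things in the scene. Friction and masses are not known exactly. Their poses are not given: they have to be found in the camera images.
- big_plug: Big spark plug, about 0.13 kg, 96 mm tall, upright in a corner hole of the tray, tip 30 mm above the bench. Origin: centre of its lower tip, z up. From the tip: thread 18 mm dia to 30 mm (first 5 mm tapered); flange 30 mm dia to 36; hexagon body 27 mm across flats to 66, the place to grip (feels round: any yaw); white insulator 15 mm dia to 88; terminal 8 mm dia to 96.
- small_plug1: A small spark plug, 72 mm tall, standing in another hole of the tray: threaded end 14 mm dia x 20, flange 25 mm dia, body 19 mm across flats. Origin at the centre of its lower tip, z up the plug. To be left alone.
- small_plug2: A small spark plug, 72 mm tall, standing in another hole of the tray: threaded end 14 mm dia x 20, flange 25 mm dia, body 19 mm across flats. Origin at the centre of its lower tip, z up the plug. To be left alone.
- small_plug3: A small spark plug, 72 mm tall, standing in another hole of the tray: threaded end 14 mm dia x 20, flange 25 mm dia, body 19 mm across flats. Origin at the centre of its lower tip, z up the plug. To be left alone.
- tray: Black tray, fixed, 200 (its x) x 150 (y) mm, top face 60 mm above the bench, with 4 x 3 through holes of 21 mm dia at 42 mm pitch in its 8 mm thick top. Only the corner holes (63 mm along x, 42 mm along y from the centre) hold plugs, flanges resting on the top face. Origin at the centre of its underside, z up.
- gauge: Seat gauge, fixed: aluminium foot plate 130 (x) x 110 (y) x 12 mm carrying a steel block whose flat top is 60 mm above the bench. A vertical bore of 22 mm dia with a 2.5 mm chamfered mouth goes down the middle of the block. Origin at the centre of its underside, z up. It stands to the left or right of the tray.
- block: The gauge's steel block, 70 x 70 x 48 mm, fixed on its foot plate. Origin at the centre of its underside, 12 mm above the bench and 48 mm below its top face.
- seat (a point): Centre of the bore's mouth, level with the block's top face, 60 mm above the bench. z up.
- plunger (a joint): Brass plunger, 16 mm dia, in the bore: how far it is pressed down, m. 0: up, its end 16 mm below the block's top. Its spring resists with 4 N at first, 0.5 N more per mm. The big plug's tip meets it 14 mm before the flange meets the block, so 0.014 (11 N) is the hard stop. Let go, the plug is lifted again.
- cartons: Bundle of flat yellow and white cartons, 50 x 60 x 40 mm high, 0.35 kg, lying on the bench. Origin at the centre of its underside. To be left alone.
Mind the look-alikes: they are no part of the job. Leave any green look-alike of the big_plug alone.

How it is judged (in metres and radians):
On the way, in this order (a step that is already met when the one before it is completed fails the run):
1. the big plug is lifted out of the tray in the fingers (height (world z) of big_plug above 0.065 m and contact force between the fingers and big_plug above 1 N), for 0.1 s.
2. the big plug stands in the bore and has begun to press the plunger down (value of joint plunger above 0.002 m and horizontal distance between big_plug and seat below 0.005 m and height (world z) of big_plug below 0.05 m), for 0.05 s.
At the end, for the whole second after the job is handed in: Big plug within 4 mm of the bore's axis and 0.08 rad of upright, plunger down at least 12.5 of 14 mm, plug pressing on the block (over 1.5 N), held still by the fingers (over 3 N); small plugs within 20 mm and 0.3 rad of upright, cartons within 20 mm of their start (value of joint plunger above 0.0125 m and horizontal distance between big_plug and seat below 0.004 m and angle between big_plug's own z axis and vertical below 0.08 rad and contact force between big_plug and block above 1.5 N and contact force between the fingers and big_plug above 3 N and linear speed of big_plug below 0.02 m/s and velocity of joint plunger below 0.01 m/s and distance of each of small_plug1, small_plug2, small_plug3, cartons from where it was at the start of the episode below 0.02 m and angle between each of small_plug1, small_plug2, small_plug3's own z axis and vertical below 0.3 rad); the arm keeps its last pose, push and grip.
It fails at once if a small plug is knocked over or taken out of its place (distance of any of small_plug1, small_plug2, small_plug3 from where it was at the start of the episode above 0.03 m or angle between any of small_plug1, small_plug2, small_plug3's own z axis and vertical above 0.5 rad).
It fails at once if the cartons are pushed away (distance of cartons from where it was at the start of the episode above 0.03 m).
It fails at once if the big plug is rammed into the gauge (over 90 N) (contact force between big_plug and gauge above 90 N).
It also fails if it takes over 48 s, if anything falls off the work surface, if the arm or the gripper's body presses on something with over 40 N, if the wrist force passes 120 N, or if a joint passes its speed limit or range.

### The arm

A 6-joint arm with a two-finger parallel gripper is mounted at the origin on the work surface. World frame = base frame: x ahead of the robot, y to its left, z up, the work surface at z = 0. Lengths are in m, angles in degrees, forces in N, time in s.
With the tool pointing down it reaches from about 0.425 to 0.95 m from the base axis. Payload 3.5 kg.
Tool frame: the origin (TCP) lies midway between the tips of the shut fingers; the grasp point (between the pads) lies 19 mm behind it; z points along the fingers, y is the line along which they close (so a half turn about z gives the same grasp; the last joint's range is limited). The gripper opens to 85 mm and grips with 20 to 120 N. Pads are 22 mm wide; open, the fingers measure 114 mm over their backs; the gripper's body (76 mm by 85 mm) begins 54 mm behind the grasp point. The pads swing forward as they close: fully open they stand 13 mm farther back than shut.
Start: joints at [-80.558, 16.404, 90.338, -0, 73.258, -8.594], TCP at [0.209, -0.642, 0.231] pointing down, gripper open.
Joint ranges: [-158.93, 158.93], [-51.34, 127.21], [12.03, 142.37], [-87.48, 267.48], [13.55, 161.25], [-162.69, 162.69]. Speed limits (degrees/s): [159.86, 159.86, 180, 180, 180, 180].

### API

Orientations are given as a 3x3 rotation matrix whose columns are the frame's x, y, z axes.
In Python, from station import ctrl gives the robot as it stands. Calls block until the motion is done:
- ctrl.move_to(position, orientation): joint-space move of the TCP to a pose.
- ctrl.move_straight(position, orientation=None, velocity=0.15, stop_force=None): straight line of the TCP; orientation=None keeps the orientation; velocity is the mean speed in m/s. With stop_force (N) it stops when the force on the tool has changed by that much, and returns True; else False.
- ctrl.set_joints(angles): joint-space move.
- ctrl.command_gripper(opening, force=None): opening from 0.0 (shut) to 1.0 (fully open); force is the grip in N (None keeps the last); returns when the fingers have stopped.
- ctrl.wait(seconds).
- ctrl.ik(position, orientation): joint angles nearest the present ones, or None.
- ctrl.camera(name): name is "scene" or "top"; returns the picture (384x512x3 uint8, blue, green, red); there is no depth.
- ctrl.camera_model(name): a dict with "vfov" (degrees; the focal length in pixels is half the picture's height over the tangent of half this angle, whatever the lens; pixels are square), "cx", "cy" (the principal point, pixels), "rvec" (rotation vector, rad) and "tvec" (3), from world to camera coordinates, as OpenCV has them. Camera axes: x right, y down, z forward; pixel columns grow to the right and rows downward; lengths in m; the calibration is good to about 2 mm. A picture is of the moment at which its call begins. camera_model takes no time and is no camera call.
A pose or a line that the arm cannot do raises ctrl.IKError and nothing moves.
- ctrl.sign_off(): hands the job in; it is judged then, once.
Trained networks look in the newest picture that a camera, given by its name, has taken for a name from the list of things; names that differ only in an ending like _2 or _b are one class to them, and where a whole thing is asked for, a point or a joint stands for the part that bears it (a point fixed in the world has none). Each returns a list of dicts, best first, with "conf" (0 to 1); they miss things now and then, are a little off and sometimes report something else, mostly with a low value. They report only what shows in the picture. A call takes as long as a camera call. They do not tell look-alikes from the thing itself.
- ctrl.outline_of(camera, query): "pixels" (384x512 bool, what is visible of it) and "box" ([centre column, centre row, width, height] in pixels, round what is visible of it).
- ctrl.pinpoint(camera, query): "at" ([row, column] in pixels: a listed point, or the origin of a listed thing).
Readings, each from a call of its own:
- ctrl.read_time_s(): time.
- ctrl.read_joint_positions(): joint angles.
- ctrl.read_qd(): joint speeds.
- ctrl.read_effort(): joint torques, N m.
- ctrl.read_tool_pos(): TCP position.
- ctrl.read_tcp_rot(): TCP orientation.
- ctrl.read_contact_force(): force on the tool from outside, world axes, zero at the start.
- ctrl.read_ft_torque(): the same for the moment, N m.
- ctrl.read_opening(): opening from 0.0 (shut) to 1.0 (fully open).
- ctrl.read_grasp_force(): force on a finger pad.
Only numpy, scipy, OpenCV 4.12 (cv2) and the standard library are available. Lean on these libraries where they do the work, as an engineer would, in place of code of your own. Each camera call takes 0.05 s, during which the arm holds its last target. There are 200 camera calls.

## Working session

There is one attempt and no reset: what is moved stays moved. The work goes in short steps, each a Python script; the robot and the scene stay as the last script left them, time stands still between calls to the robot, and variables do not carry over. Pictures are saved under pics/ and viewed, at most 10 in all, crops included, and the job is handed in when it is done.

```bash
mkdir -p pics; cat > h.py <<'E'
import numpy as np, cv2
from station import ctrl
def cam(n):
    m=ctrl.camera_model(n); f=192/np.tan(np.radians(m["vfov"])/2)
    K=np.array([[f,0,m["cx"]],[0,f,m["cy"]],[0,0,1.]])
    R=cv2.Rodrigues(np.array(m["rvec"],float))[0]; t=np.array(m["tvec"],float).ravel()
    return m,K,R,t
def ray(n,u,v):
    m,K,R,t=cam(n); return -R.T@t, R.T@np.linalg.inv(K)@np.array([u,v,1.])
def onz(n,u,v,z):
    c,d=ray(n,u,v); return c+d*(z-c[2])/d[2]
def proj(n,P):
    m,K,R,t=cam(n); p=K@(R@np.array(P,float)+t); return p[:2]/p[2]
E
python3 - <<'E'
from h import *
ims=[ctrl.camera(n) for n in("scene","top")]
for n,i in zip(("scene","top"),ims):
    cv2.imwrite(f"pics/{n}0.png",i); print(n,ctrl.camera_model(n), ray(n,256,192))
    for q in("big_plug","small_plug1","tray","gauge","block","seat","cartons"):
        try: print(q,[(np.round(d["at"][::-1],1).tolist(),round(d["conf"],2)) for d in ctrl.pinpoint(n,q)], [(np.round(d["box"]).tolist(),round(d["conf"],2)) for d in ctrl.outline_of(n,q)])
        except Exception as e: print(q,e)
E
```

```text
scene {'vfov': 45.76787251683431, 'cx': 256.27727472956235, 'cy': 184.95520209788722, 'rvec': array([ 2.28565965,  1.14350455, -0.38352703]), 'tvec': array([-0.2815766 , -0.30901454,  1.2726094 ])} (array([ 0.97408172, -0.36534268,  0.84380068]), array([-0.46701531,  0.3382908 , -0.81712683]))
big_plug [([137.2, 191.7], 0.76)] [([136.0, 179.0, 19.0, 27.0], 0.87), ([120.0, 227.0, 19.0, 24.0], 0.71)]
small_plug1 [([146.4, 209.6], 0.65), ([199.2, 238.7], 0.52), ([123.8, 239.9], 0.25)] [([170.0, 260.0, 16.0, 21.0], 0.67), ([196.0, 228.0, 11.0, 25.0], 0.64), ([148.0, 199.0, 11.0, 16.0], 0.45)]
tray [([163.1, 250.2], 0.94)] [([159.0, 242.0, 128.0, 110.0], 0.87)]
gauge [([366.1, 150.8], 0.58)] [([366.0, 150.0, 71.0, 57.0], 0.85)]
block [([365.8, 146.2], 0.7)] [([369.0, 142.0, 50.0, 43.0], 0.93)]
seat [([369.1, 132.8], 0.61)] [([368.0, 151.0, 66.0, 61.0], 0.56)]
cartons [([306.2, 247.7], 0.57)] [([309.0, 243.0, 38.0, 40.0], 0.91)]
top {'vfov': 57.042312473152144, 'cx': 255.91572186978564, 'cy': 184.40736871547475, 'rvec': array([ 2.18269610e+00, -2.18546987e+00, -8.65676783e-04]), 'tvec': array([0.00336058, 0.50351129, 0.92254153])} (array([ 0.46906401, -0.03242404,  0.93997097]), array([ 0.01549294,  0.03751709, -0.99940698]))
big_plug [([381.5, 209.1], 0.59), ([344.4, 256.4], 0.54)] [([389.0, 209.0, 18.0, 11.0], 0.66), ([348.0, 259.0, 13.0, 18.0], 0.53)]
small_plug1 [([366.1, 161.8], 0.62), ([335.9, 171.2], 0.57), ([352.9, 219.0], 0.54)] [([370.0, 159.0, 9.0, 9.0], 0.45), ([354.0, 219.0, 10.0, 9.0], 0.43)]
tray [([358.2, 190.1], 0.9), ([157.3, 162.7], 0.43)] [([358.0, 190.0, 84.0, 96.0], 0.75)]
gauge [([159.1, 167.4], 0.83)] [([157.0, 168.0, 45.0, 46.0], 0.68)]
block [([160.0, 165.8], 0.67)] [([156.0, 166.0, 35.0, 32.0], 0.62)]
seat [([150.5, 165.2], 0.71)] [([370.0, 160.0, 12.0, 13.0], 0.47)]
cartons [([265.5, 125.9], 0.85)] [([267.0, 123.0, 26.0, 23.0], 0.82)]
```

View pics/scene0.png

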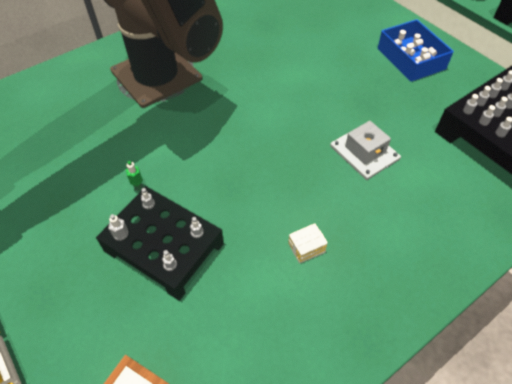

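View pics/top0.png

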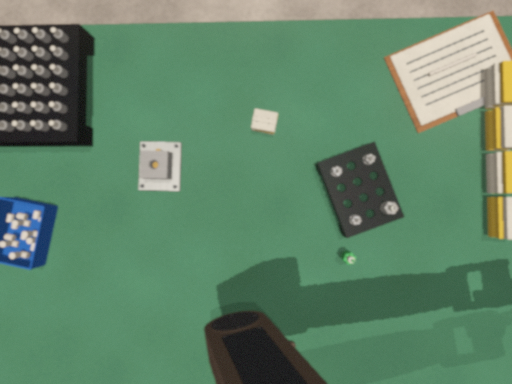

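Scene candidates for the big plug: the grey and white one in a tray corner (scene 120,227; top 390,209), the green look-alike standing off the tray (scene 134,172; top 348,258), and the small plugs in the other tray corners. The first fits. I'll confirm it in one crop.

```bash
python3 - <<'E'
from h import *
a=cv2.imread("pics/top0.png");b=cv2.imread("pics/scene0.png")
r=lambda i,x,y,w,h,k:cv2.resize(i[y:y+h,x:x+w],(w*k,h*k),interpolation=cv2.INTER_CUBIC)
# top row: top tray(310..410,140..270), scene tray ; 
A=r(a,310,140,100,75*2-16,4)
B=r(b,95,155,100,134,4)
cv2.imwrite("pics/c1.png",np.hstack([A,B]))
A=r(a,132,135,56,60,7);B=r(b,328,115,56,60,7)
cv2.imwrite("pics/c2.png",np.hstack([A,B]))
E
```

```text
(no output)
```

View pics/c1.png

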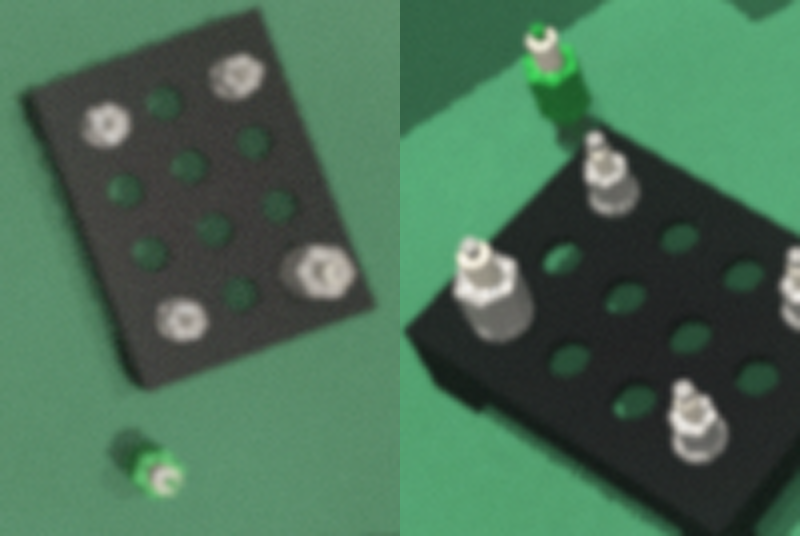

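View pics/c2.png

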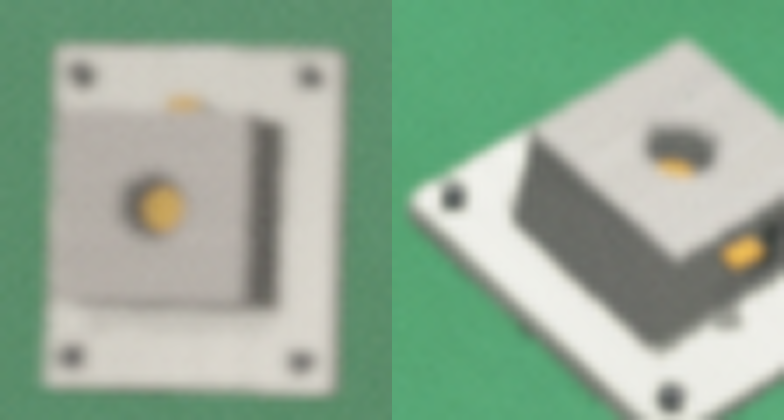

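The crop confirms it. The larger grey and white plug in the tray's corner hole (top about 391,207; scene about 118,227) is the one; the other three are narrower, and the green one stands outside the tray. Next I'll fit the tray grid and the bore from hand-picked points in both views.

```bash
python3 - <<'E'
from h import *
from scipy.optimize import least_squares
T={(1,0):(278,206),(2,0):(253,142),(0,1):(239,294),(1,1):(213,230),(2,1):(189,166),(3,1):(163,102),(1,2):(149,254),(2,2):(125,189)}
S={(0,1):(562,258),(1,0):(570,360),(2,0):(634,402),(1,1):(625,298),(2,1):(690,337),(3,1):(757,378),(1,2):(680,238),(2,2):(743,275)}
obs=[("top",k,np.array(v)/4+(310,140)) for k,v in T.items()]+[("scene",k,(np.array(v)-(400,0))/4+(95,155)) for k,v in S.items()]
def P(p,k,z=.056):
    c,s=np.cos(p[2]),np.sin(p[2]); i,j=np.array(k)*.042
    return [p[0]+c*i-s*j,p[1]+s*i+c*j,z]
for sel in(("top",),("scene",),("top","scene")):
    o=[x for x in obs if x[0] in sel]
    f=lambda p:np.concatenate([proj(n,P(p,k))-u for n,k,u in o])
    r=least_squares(f,[.4,-.3,.3]); print("tray",sel,r.x.round(4),np.sqrt(np.mean(r.fun**2)))
p=r.x
print("corners",[np.round(P(p,k),4).tolist() for k in((0,0),(3,0),(0,2),(3,2))])
print("proj terminal",proj("top",[p[0],p[1],.126]),proj("scene",[p[0],p[1],.126]))
for n,c in(("top",[(57,108),(250,117),(245,306),(50,298)]),("scene",[(293,40),(145,133),(285,262)])):
    off=(132,135) if n=="top" else (328,115)
    q=[onz(n,*(np.array(x)/7+off),.06) for x in c]; print(n,np.round(q,4).tolist())
    print("centre",np.mean([q[0],q[2]],0), "angle", np.degrees(np.arctan2(*(q[1]-q[0])[1::-1])))
print("mouth",onz("top",*(np.array((150,207))/7+(132,135)),.057),onz("scene",*(np.array((288,148))/7+(328,115)),.06))
for uv in [(265.5,125.9)]: print("cartons",onz("top",*uv,.0))
print("green",onz("top",348,258,.03))
E
```

```text
tray ('top',) [ 0.4445 -0.319   0.3577] 0.14300956303120177
tray ('scene',) [ 0.4461 -0.3155  0.3545] 0.1316818060413116
tray ('top', 'scene') [ 0.4454 -0.3168  0.3561] 0.6288209707987988
corners [[0.4454, -0.3168, 0.056], [0.5635, -0.2729, 0.056], [0.4161, -0.2381, 0.056], [0.5342, -0.1942, 0.056]]
proj terminal [394.80452913 207.83982163] [111.19829684 216.18283733]
top [[0.5884, 0.2944, 0.06], [0.5847, 0.2238, 0.06], [0.5164, 0.225, 0.06], [0.5195, 0.2962, 0.06]]
centre [0.55241724 0.25969748 0.06      ] angle -92.96572734328733
scene [[0.5228, 0.2981, 0.06], [0.5236, 0.2288, 0.06], [0.5913, 0.2259, 0.06]]
centre [0.55702471 0.26198196 0.06      ] angle -89.34707767281218
mouth [0.55259619 0.26095698 0.057     ] [0.55681969 0.26167605 0.06      ]
cartons [ 0.66059202 -0.02269838  0.        ]
green [ 0.31563131 -0.23152078  0.03      ]
```

```bash
cat >> h.py <<'E'
def R(a): return np.array([[np.sin(a),np.cos(a),0],[-np.cos(a),np.sin(a),0],[0,0,-1.]])  # y along (cos a, sin a)
PX,PY=.4454,-.3168
def crop(pts,half,k,name):
    o=[]
    for n in("top","scene"):
        i=ctrl.camera(n); u,v=np.round(proj(n,pts)).astype(int)
        i=cv2.copyMakeBorder(i,half,half,half,half,cv2.BORDER_CONSTANT)
        print(n,"crop origin",u-half,v-half,"k",k)
        o.append(cv2.resize(i[v:v+2*half,u:u+2*half],None,fx=k,fy=k,interpolation=cv2.INTER_CUBIC))
    cv2.imwrite(name,np.hstack(o))
E
python3 - <<'E'
from h import *
print(ctrl.read_time_s(), np.round(ctrl.read_tcp_rot(),2).tolist())
a=.356
for yaw in(a,a+np.pi):
    for p in((PX,PY,.15),(.554,.261,.15)):
        q=ctrl.ik(p,R(yaw)); print(None if q is None else np.round(q,1))
best=min((a,a+np.pi),key=lambda y: abs(np.array(ctrl.ik((PX,PY,.2),R(y)))[5]))
print("yaw",best)
ctrl.command_gripper(.75,40)
ctrl.move_to((PX,PY,.2),R(best))
ctrl.move_straight((PX,PY,.145))
print(ctrl.read_tool_pos(),ctrl.read_time_s())
print(proj("top",(PX,PY,.126)),proj("scene",(PX,PY,.126)))
crop((PX,PY,.1),33,6,"pics/hov.png")
E
```

```text
1.5 [[0.95, 0.31, -0.0], [0.31, -0.95, 0.0], [-0.0, -0.0, -1.0]]Traceback (most recent call last):
  File "<stdin>", line 6, in <module>
  File "scipy/spatial/transform/_rotation.pyx", line 1143, in scipy.spatial.transform._rotation.Rotation.from_matrix
ValueError: Non-positive determinant (left-handed or null coordinate frame) in rotation matrix 0: [[ 0.34852784  0.93729843  0.        ]
 [-0.93729843  0.34852784  0.        ]
 [ 0.          0.         -1.        ]].
```

```bash
sed -i 's/def R(a):.*/def R(a): return np.array([[-np.sin(a),np.cos(a),0],[np.cos(a),np.sin(a),0],[0,0,-1.]])/' h.py
python3 - <<'E'
from h import *
a=.356
for yaw in(a,a+np.pi):
    for p in((PX,PY,.15),(.554,.261,.15)):
        q=ctrl.ik(p,R(yaw)); print(None if q is None else np.round(q,1))
best=min((a,a+np.pi),key=lambda y: abs(np.array(ctrl.ik((PX,PY,.2),R(y)))[5]))
print("yaw",best)
ctrl.command_gripper(.75,40)
ctrl.move_to((PX,PY,.2),R(best))
ctrl.move_straight((PX,PY,.145))
print(ctrl.read_tool_pos(),ctrl.read_time_s())
print(proj("top",(PX,PY,.126)),proj("scene",(PX,PY,.126)))
crop((PX,PY,.1),33,6,"pics/hov.png")
E
```

```text
[-46.1   5.  112.5  -0.   62.5 -66.5]
[ 15.7  13.1 103.3  -0.   63.7  -4.7]
[-46.1   5.  112.5  -0.   62.5 113.5]
None
yaw 0.356
[ 0.44531804 -0.31741724  0.14512141] 3.8583
[394.78227411 207.84006843] [111.22249632 216.16900511]
top crop origin 358 175 k 6
scene crop origin 82 190 k 6
```

View pics/hov.png

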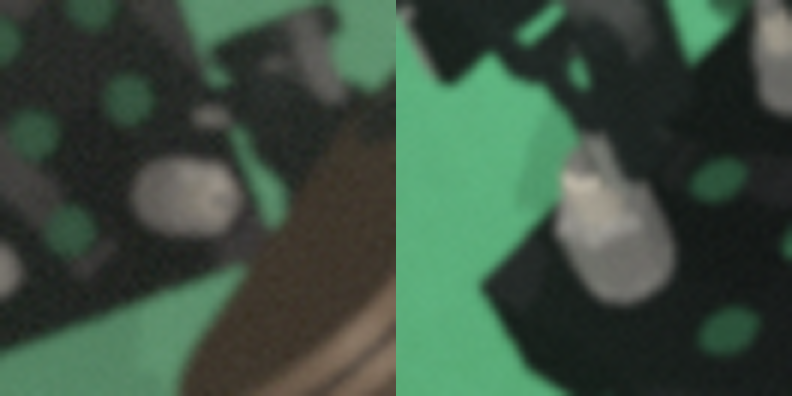

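```bash
python3 - <<'E'
from h import *
y=np.array([np.cos(.356),np.sin(.356),0]);c=np.array([PX,PY,.15])
for n,o in(("top",(358,175)),("scene",(82,190))):
    for nm,p in(("f+",c+.032*y),("f-",c-.032*y),("tcp",c-(0,0,.005)),("term",np.array([PX,PY,.126])),("hextop",np.array([PX,PY,.096])),("flange",np.array([PX,PY,.060]))):
        print(n,nm,((proj(n,p)-o)*6).round()+((396,0) if n=="scene" else 0))
E
```

```text
top f+ [212. 117.]
top f- [276. 281.]
top tcp [239. 199.]
top term [221. 197.]
top hextop [194. 195.]
top flange [163. 192.]
scene f+ [628. 163.]
scene f- [474.  68.]
scene tcp [555. 124.]
scene term [571. 157.]
scene hextop [596. 207.]
scene flange [625. 264.]
```

The hover matches the projection: terminal seen at about (218,195) in the top crop, predicted (221,197), and the near fingertip is on its prediction too. I'll descend and grasp.

```bash
python3 - <<'E'
from h import *
print("stop",ctrl.move_straight((PX,PY,.067),velocity=.06,stop_force=6), ctrl.read_tool_pos())
f0=ctrl.read_contact_force()
ctrl.command_gripper(0,80)
print(ctrl.read_opening(),ctrl.read_grasp_force(),f0,ctrl.read_contact_force())
print("stop",ctrl.move_straight((PX,PY,.085),velocity=.04,stop_force=15),ctrl.read_contact_force())
ctrl.move_straight((PX,PY,.16),velocity=.1)
print(ctrl.read_opening(),ctrl.read_grasp_force(),ctrl.read_contact_force(),ctrl.read_tool_pos(),ctrl.read_time_s())
ctrl.move_to((.5545,.261,.16),R(.356))
ctrl.move_straight((.5545,.261,.122),velocity=.06)
print(ctrl.read_tool_pos(),ctrl.read_time_s(),ctrl.read_contact_force())
crop((.5545,.261,.08),33,6,"pics/seat.png")
for n in("top","scene"):
    ctrl.camera(n)
    for q in("big_plug","seat"): print(n,q,[(np.round(d["at"][::-1],1).tolist(),round(d["conf"],2)) for d in ctrl.pinpoint(n,q)])
    for nm,p in(("seat",(.5545,.261,.06)),("tip",(.5545,.261,.085))): print(n,nm,proj(n,p))
E
```

```text
stop False [ 0.44570391 -0.31710176  0.06753129]
0.2875955521859443 78.4988808631897 [-0.3613901  -0.11275754 -0.49546625] [0.42542489 0.36478416 2.80896562]
stop False [-0.6808762   0.5397564  -1.27247785]
0.29180364330260933 78.5144555568695 [ 0.50954165  0.08156027 -1.34932538] [ 0.44497639 -0.31636018  0.15918688] 7.3417
[0.55468951 0.26110933 0.12213545] 10.2333 [ 0.73575022 -0.00310503 -0.5009472 ]
top crop origin 117 130 k 6
scene crop origin 337 97 k 6
top big_plug [([343.2, 255.8], 0.59), ([148.4, 164.2], 0.44)]
top seat [([152.4, 166.9], 0.68)]
top seat [153.03074261 163.70995056]
top tip [149.68736463 162.73895988]
scene big_plug [([373.5, 126.8], 0.73), ([136.8, 192.2], 0.53)]
scene seat [([372.4, 133.2], 0.83)]
scene seat [368.2142055  135.67787395]
scene tip [370.31393901 128.20735574]
```

View pics/seat.png

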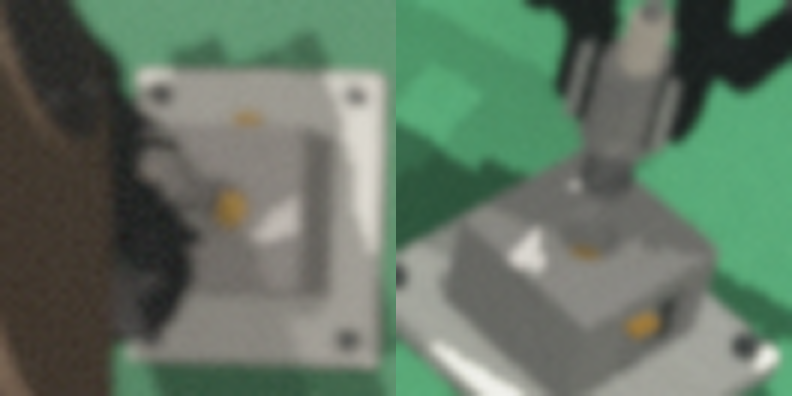

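The plug is held upright over the gauge. In the scene crop its lower end is near (606,190) and the mouth near (589,235), so it looks a little to the right. I'll go closer and overlay the model to measure the offset.

```bash
cat >> h.py <<'E'
def overlay(name,x,y,ztip,sx,sy,half=24,k=16):
    i=ctrl.camera("scene"); u,v=np.round(proj("scene",(x,y,.07))).astype(int)
    c=cv2.resize(i[v-half:v+half,u-half:u+half//2+12-12],None,fx=k,fy=k,interpolation=cv2.INTER_CUBIC) if 0 else cv2.resize(i[v-half:v+half,u-half:u+half],None,fx=8,fy=8,interpolation=cv2.INTER_CUBIC)
    o=c.copy(); t=np.linspace(0,2*np.pi,60)
    for X,Y,z,r,col in((x,y,ztip,.0075,(0,0,255)),(x,y,ztip+.03,.015,(255,0,0)),(x,y,ztip+.036,.015,(255,0,0)),(sx,sy,.06,.0135,(0,255,255)),(sx,sy,.0575,.011,(0,255,0))):
        p=np.array([proj("scene",(X+r*np.cos(a),Y+r*np.sin(a),z)) for a in t])
        p=((p-(u-half,v-half)+.5)*8).astype(np.int32); cv2.polylines(o,[p],True,col,1)
    cv2.imwrite(name,np.hstack([c,o])); print("origin",u-half,v-half)
E
python3 - <<'E'
from h import *
ctrl.move_straight((.5545,.261,.105),velocity=.06,stop_force=5)
p=ctrl.read_tool_pos();print(p)
overlay("pics/ov.png",p[0],p[1],p[2]-.037,.5568,.2617)
for d in ctrl.outline_of("scene","big_plug"): print(d["box"],d["conf"])
E
```

```text
[0.55392731 0.2608215  0.10396138]
origin 345 109
[374.4, 119.3, 14.8, 32.6] 0.75
[133.4, 176.6, 14.9, 31.1] 0.74
```

View pics/ov.png

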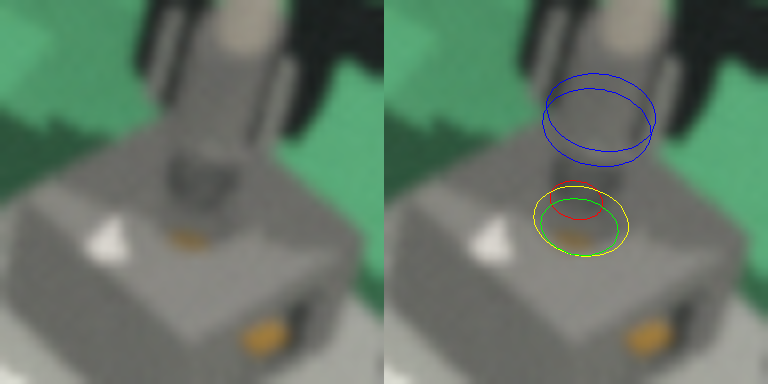

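The thread's lower end shows about 0.5 px right of the model and 1 px above it. The mouth model at (.5568,.2617) fits the plunger at (190,240). I'll sharpen this by averaging frames and boosting contrast.

```bash
python3 - <<'E'
from h import *
p=ctrl.read_tool_pos();print(p)
i=np.mean([ctrl.camera("scene").astype(float) for _ in range(12)],0)
u0,v0=357,118
c=i[v0:v0+26,u0:u0+26].mean(2); c=np.clip((c-40)/(150-40),0,1)*255
c=cv2.resize(c.astype(np.uint8),None,fx=15,fy=15,interpolation=cv2.INTER_CUBIC)
c=cv2.cvtColor(cv2.createCLAHE(2,(3,3)).apply(c),cv2.COLOR_GRAY2BGR); o=c.copy(); t=np.linspace(0,2*np.pi,60)
x,y,z=p[0],p[1],p[2]-.037
for X,Y,Z,r,col in((x,y,z,.0075,(0,0,255)),(x,y,z+.005,.009,(0,0,255)),(x,y,z+.03,.015,(255,0,0)),(.5568,.2617,.06,.0135,(0,255,255)),(.5568,.2617,.044,.008,(0,255,0))):
    q=np.array([proj("scene",(X+r*np.cos(a),Y+r*np.sin(a),Z)) for a in t])
    cv2.polylines(o,[((q-(u0,v0)+.5)*15).astype(np.int32)],True,col,1)
cv2.imwrite("pics/ov2.png",np.hstack([c,o]))
E
```

```text
[0.55459539 0.26103385 0.10498378]
```

View pics/ov2.png

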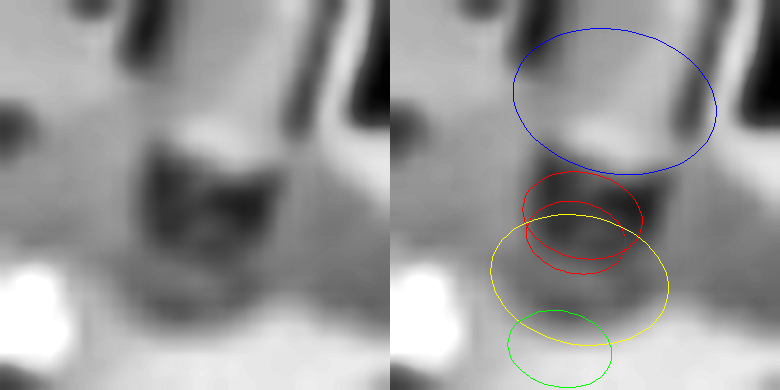

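```bash
python3 - <<'E'
from h import *
ctrl.move_straight((.5556,.2606,.105),velocity=.03)
ctrl.wait(.3)
f0=np.array(ctrl.read_contact_force()); print("f0",f0.round(2),ctrl.read_grasp_force())
s=ctrl.move_straight((.5556,.2606,.076),velocity=.02,stop_force=4)
ctrl.wait(.2)
print(s,ctrl.read_tool_pos(),(np.array(ctrl.read_contact_force())-f0).round(2),np.round(ctrl.read_ft_torque(),2),ctrl.read_time_s())
E
```

```text
f0 [ 0.88  0.41 -0.68] 78.52770209312439
True [0.55548521 0.26055497 0.07987961] [0.63 0.7  4.11] [ 0.11 -0.31  0.03] 13.65
```

The plug has entered the bore and met the plunger at the expected height, with almost no side force. Now I'll press it home slowly.

```bash
python3 - <<'E'
from h import *
x,y=.5556,.2606
def st(s): print(s,np.round(ctrl.read_tool_pos(),4),np.round(ctrl.read_contact_force(),2),np.round(ctrl.read_ft_torque(),2),round(ctrl.read_grasp_force(),1),ctrl.read_time_s())
for z in(.075,.070,.068): st(ctrl.move_straight((x,y,z),velocity=.012,stop_force=15))
s=False
while not s and z>.058:
    z-=.0006; ctrl.move_straight((x,y,z),velocity=.01); ctrl.wait(.15); st(z)
    s=ctrl.read_contact_force()[2]>19
E
```

```text
False [0.5556 0.2606 0.0752] [0.53 0.73 4.48] [ 0.07  0.01 -0.01] 78.6 14.1333
False [0.5557 0.2606 0.0707] [-0.22  0.51  7.03] [-0.1   0.2   0.01] 78.7 14.7
False [0.5557 0.2606 0.0689] [-1.39 -0.94  9.56] [-0.13  0.24  0.05] 78.9 15.0167
0.0674 [0.5557 0.2606 0.0684] [-1.45 -0.51  9.1 ] [-0.01  0.25 -0.02] 79.0 15.4167
0.0668 [0.5557 0.2606 0.0679] [-1.18 -0.81  9.06] [-0.12  0.34  0.03] 79.0 15.8167
0.0662 [0.5557 0.2607 0.0676] [-2.62 -0.23  9.88] [-0.14  0.4  -0.01] 79.5 16.2167
0.06559999999999999 [0.5557 0.2607 0.0676] [-3.04 -1.48 12.22] [-0.24  0.68  0.  ] 79.6 16.6167
0.06499999999999999 [0.5557 0.2607 0.0676] [-4.65 -1.72 16.06] [-0.33  0.86  0.03] 79.8 17.0167
0.06439999999999999 [0.5558 0.2607 0.0676] [-6.18 -3.08 18.17] [-0.32  1.03  0.02] 80.0 17.4167
0.06379999999999998 [0.5558 0.2607 0.0676] [-6.34 -2.74 20.3 ] [-0.42  1.26  0.05] 80.3 17.8167
```

The plug has bottomed out: TCP z stays at 0.0676 while the force rises to 20 N. I'll relieve the side load and take a final look.

```bash
python3 - <<'E'
from h import *
def st(s): print(s,np.round(ctrl.read_tool_pos(),4),np.round(ctrl.read_contact_force(),2),np.round(ctrl.read_ft_torque(),2),round(ctrl.read_grasp_force(),1),ctrl.read_time_s())
for x,y in((.5548,.2603),(.5543,.2601)):
    ctrl.move_straight((x,y,.0634),velocity=.01); ctrl.wait(.3); st((x,y))
i=np.mean([ctrl.camera("scene").astype(float) for _ in range(8)],0)[105:165,335:400]
i=np.clip(i*1.6,0,255).astype(np.uint8)
cv2.imwrite("pics/end.png",cv2.resize(i,None,fx=9,fy=9,interpolation=cv2.INTER_CUBIC))
st("end")
E
```

```text
(0.5548, 0.2603) [0.5557 0.2606 0.0675] [-5.66 -2.23 19.58] [-0.29  1.01 -0.02] 80.4 18.3667
(0.5543, 0.2601) [0.5557 0.2606 0.0675] [-4.73 -0.9  18.52] [-0.21  0.84  0.03] 80.3 18.9167
end [0.5557 0.2606 0.0675] [-4.69 -1.08 18.88] [-0.21  0.88 -0.01] 80.3 19.3167
```

View pics/end.png

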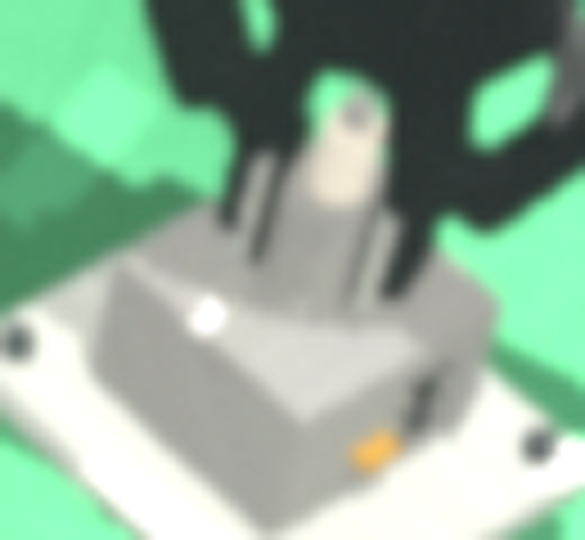

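The picture shows the plug upright with its flange on the block top near (320,310): no thread and no gap are visible, and the fingers are still holding it. The push is about 19 N, above the 11 N spring. Handing in.

```bash
python3 -c "
from station import ctrl
print(ctrl.sign_off())"
```

```text
the job is handed in; nothing more can be done
None
```

I handed the job in with the big plug in the seat gauge's bore, its flange on the block top, held pressed at about 19 N against the 11 N spring; the station gave no verdict, and I did not re-check the small plugs or cartons afterwards.

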